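# Load a slab milling cutter on its arbor

### The job

Load the slab milling cutter that lies in the vee block: hold the arbor by its square end, thread it through the cutter's bore and press it on with about 10 N until you feel the cutter hard up between the arbor's shoulder and the block's end stop. Then lift the cutter out on the arbor and lay the arbor down in the two vees of the steel stand, with the cutter hanging between them and still up against the shoulder, and let go. The teeth are sharp and brittle, so the fingers must not touch the cutter and nothing may be forced; leave the other things on the bench alone.

Things in the scene. Friction and masses are not known exactly. Their poses are not given: they have to be found in the camera images.
- arbor: Loose steel milling arbor, 150 mm, 0.16 kg, level in the wooden rack. Origin on its axis at the shoulder face; x along the axis to the nose, z up as it lies. x 0 to 72 mm: round spigot, 12 mm diameter, last 3.5 mm tapering to 8.4 mm; x -8 to 0: the shoulder, a 22 mm collar; x -45 to -8: 12 mm round journal; x -78 to -44: square shank 14 by 14 mm, sides upright, the place to hold it.
- arbor_grip (a point): Middle of the arbor's square shank, on the axis, 61 mm behind the shoulder face; axes as the arbor's. Grip it with 60 N or more: the hung cutter pulls the nose down.
- arbor_nose (a point): Tip of the arbor's nose, on the axis, 72 mm ahead of the shoulder face; axes as the arbor's.
- arbor_seat (a point): On the arbor's axis 15 mm ahead of the shoulder face: the middle of the seated cutter, halfway between the two places where the arbor lies in the stand.
- cutter: Loose slab milling cutter, a toothed steel cylinder 40 mm in diameter and 30 mm long with a plain through bore of 14 mm (1 mm clearance all round the spigot), 0.2 to 0.3 kg, on its side in the vee block, along which it slides at a few newtons. Origin at its middle on the bore axis; x along the bore. Its teeth chip if the arbor bears on it with more than 20 N in any direction.
- cutter_near (a point): Centre of the bore at the cutter's near end face (15 mm from its middle, on the robot's side, where the arbor goes in); axes as the cutter's.
- vee_block: Fixed steel vee block, 84 mm long (12 mm of it on the robot's side of the origin), 66 mm wide (104 mm over its feet), 50 mm high, with a dark end stop clamped across it. Origin on the bench under the vee; x along the vee, away from the robot. The cutter's bore lies along x, 60 mm above the bench, the cutter's middle 0 to 6 mm beyond the origin.
- vee_axis (a point): 60 mm above the vee block's origin, on the line of the bore; axes as the block's. The end stop is a 6 mm plate, 72 mm high across the vee, with an 18 mm notch open to the top for the nose. It is clamped where it was last used: its face is 24 to 58 mm beyond this point, not measured, and does not give, so the cutter slides an unknown 3 to 43 mm before it meets the stop.
- rack: Fixed wooden arbor rack: base 90 by 56 by 10 mm and two vees, 12 mm thick and 52 mm wide, 36 mm either side of the origin along x, reaching 9 mm above the arbor's axis, which lies 45 mm above the bench. Origin on the bench under its middle; x along the arbor to the nose, away from the robot. The square shank overhangs on the robot's side.
- stand: Fixed steel stand: dark base 90 by 56 by 10 mm and two 90 degree vees, 8 mm thick, 36 mm either side of the origin along x, 35 mm wide at the top, reaching 9 mm above the axis of the arbor laid in them, which is level, along x, 50 mm above the bench. Origin on the bench under its middle; x away from the robot. Press the arbor into it with at most 20 N.
- stand_axis (a point): 50 mm above the stand's origin: where the arbor_seat point belongs; axes as the stand's. Either end of the arbor may point away from the robot.
- disc_cutter: Bystander: toothed disc cutter, 54 mm diameter, 9 mm thick, flat on the bench. Origin under its middle.
- spacer: Bystander: steel spacing collar, 25 mm diameter, 10 mm high, flat on the bench. Origin under its middle.
- arbor_nut: Bystander: hexagon nut, 23 mm over corners, 10 mm high, flat on the bench. Origin under its middle.
- spanner: Bystander: open spanner 160 mm long lying across behind the work. Origin under its middle.
- brush: Bystander: brush 170 mm long lying beside the work. Origin under its middle.
- resin_bottle: Bystander: black bottle, 68 mm diameter, 170 mm high, standing. Origin under its middle.
- oil_can: Bystander: small steel oil can, 56 mm diameter, 140 mm high, standing. Origin under its middle.
There are look-alikes about, which are no part of the job. What is shaped like the arbor but green is not meant. Leave any orange look-alike of the stand alone.

How it is judged:
By the outcome, as a careful person would: the job done as asked, in the order asked, and still so for the second after the job is handed in, with the robot touching nothing.
It also fails if it takes over 72 s, if anything falls off the work surface, if the arm or the gripper's body presses on something with over 40 N, if the wrist force passes 120 N, or if a joint passes its speed limit or range.

### The arm

A 6-joint arm with a two-finger parallel gripper is mounted at the origin on the work surface. World frame = base frame: x ahead of the robot, y to its left, z up, the work surface at z = 0. Lengths are in m, angles in rad, forces in N, time in s.
With the tool pointing down it reaches from about 0.375 to 0.925 m from the base axis. Payload 5.7 kg.
Tool frame: the origin (TCP) lies midway between the tips of the shut fingers; the grasp point (between the pads) lies 19 mm behind it; x points along the fingers, z is the direction in which the jaws open and shut, and the axes are right-handed (so a half turn about x gives the same grasp; the last joint's range is limited). The gripper opens to 88 mm and grips with 3 to 60 N. Pads are 20 mm wide; open, the fingers measure 115 mm over their backs; the gripper's body (75 mm by 178 mm) begins 61 mm behind the grasp point.
Start: joints at [-1.278, 0.359, 1.51, -0, 1.272, -0.115], TCP at [0.238, -0.551, 0.223] pointing down, gripper open.
Joint ranges: [-2.97, 2.97], [-1.01, 2.36], [0.21, 2.38], [-0.96, 4.11], [0.2, 2.71], [-2.98, 2.98]. Speed limits (rad/s): [2.39, 2.39, 3.14, 3.14, 3.14, 3.14].

### API

Orientations are given as a 3x3 rotation matrix whose columns are the frame's x, y, z axes.
In Python, from cell import bot, effector, get_image gives the robot as it stands. Calls block until the motion is done:
- bot.movep(position, orientation): joint-space move of the TCP to a pose.
- bot.move_linear(position, v=0.15, orientation=None): straight line of the TCP; orientation=None keeps the orientation; v is the mean speed in m/s.
- bot.movej(angles): joint-space move.
- effector.set_gripper(opening, force=None): finger opening in m; force is the grip in N (None keeps the last); returns when the fingers have stopped.
- bot.wait(seconds).
- bot.inverse_kinematics(position, orientation): joint angles nearest the present ones, or None.
- bot.get_obs(): the state.
- get_image(name): name is "scene" or "top" or "wrist"; returns a dict with "img" (400x640x3 uint8, red, green, blue), "mtx" (3x3 intrinsics, pixels), "R" (3x3) and "t" (3): a world point X has camera coordinates R X + t. Camera axes: x right, y down, z forward; pixel columns grow to the right and rows downward; lengths in m; the calibration is good to about 2 mm. A picture is of the moment at which its call begins. There is no depth.
A pose or a line that the arm cannot do raises bot.MotionError and nothing moves.
- bot.sign_off(): hands the job in, once; it reports no verdict.
The state is a dict: "time_s": time; "joints": joint angles; "joint_vel": joint speeds; "tau": joint torques, N m; "eef_pos": TCP position; "orientation": TCP orientation; "force": force on the tool from outside, world axes, zero at the start; "wrist_torque": the same for the moment, N m; "finger_gap": finger opening in m.
Only numpy, scipy, OpenCV 4.12 (cv2) and the standard library are available. Lean on these libraries where they do the work, as an engineer would, in place of code of your own. Each camera call takes 0.05 s, during which the arm holds its last target. There are 200 camera calls.

## Working session

There is one attempt and no reset: what is moved stays moved. The work goes in short steps, each a Python script; the robot and the scene stay as the last script left them, time stands still between calls to the robot, and variables do not carry over. Pictures are saved under pics/ and viewed, about 8 in all and at most 12, crops included, and the job is handed in when it is done.

```bash
ls; mkdir -p pics; python3 - <<'E'
from cell import bot,effector,get_image
import cv2,numpy as np
for n in ["top","scene"]:
    d=get_image(n); cv2.imwrite(f"pics/{n}0.png",d["img"][:,:,::-1]); np.savez(f"{n}0.npz",**d)
    print(n,d["mtx"].tolist(),(-d["R"].T@d["t"]).round(3), d["R"].round(3).tolist())
o=bot.get_obs();print(o["time_s"],o["force"],o["orientation"].round(3) if hasattr(o["orientation"],"round") else o["orientation"])
E
```

```text
pics
top [[406.26837933597994, 0.0, 319.25969588770766], [0.0, 406.26837933597994, 201.52901150870645], [0.0, 0.0, 1.0]] [0.484 0.026 1.295] [[-0.027, -1.0, -0.011], [-0.993, 0.028, -0.11], [0.111, 0.008, -0.994]]
scene [[381.34254447782234, 0.0, 324.6008569290916], [0.0, 381.34254447782234, 200.96521041310504], [0.0, 0.0, 1.0]] [1.133 0.017 0.836] [[-0.002, 1.0, -0.003], [0.841, 0.0, -0.542], [-0.542, -0.004, -0.841]]
0.1 [ 0.41038592 -0.65393786  0.72989135] [[-0.     0.918  0.397]
 [ 0.002  0.397 -0.918]
 [-1.     0.    -0.002]]
```

View pics/top0.png

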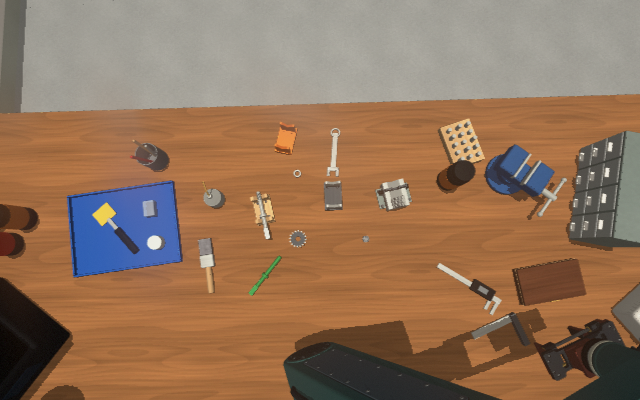

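View pics/scene0.png

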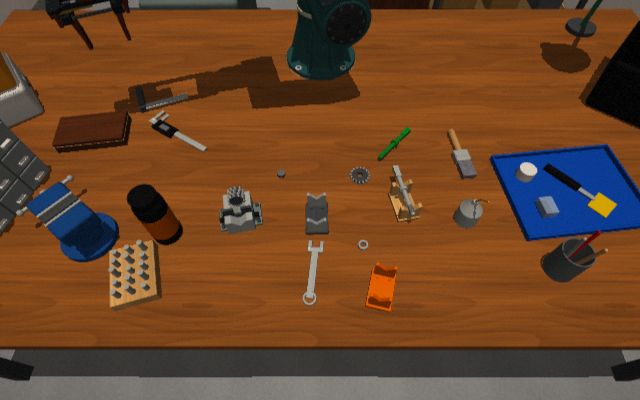

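Top view: the grey arbor lies in the wooden rack at (263,215), with its square shank towards the robot at about (266,236). The dark steel stand is at (334,195) and the vee block with the cutter at (394,195). The look-alikes are the green arbor (265,276) and the orange stand (286,138). Neither is meant, because the text rules out those colours. I'll go nearer with the wrist camera and confirm there.

```bash
cat > h.py <<'E'
import numpy as np,cv2,os
from cell import bot,effector,get_image
def ray(d,p):
    R,t,K=d["R"],d["t"],d["mtx"]
    c=-R.T@t; v=R.T@np.linalg.solve(K,[p[0],p[1],1.]); return c,v/np.linalg.norm(v)
def onz(d,p,z):
    c,v=ray(d,p); return c+v*(z-c[2])/v[2]
def tri(*dp):
    A=np.zeros((3,3));b=np.zeros(3)
    for d,p in dp:
        c,v=ray(d,p);P=np.eye(3)-np.outer(v,v);A+=P;b+=P@c
    X=np.linalg.solve(A,b)
    return X,max(np.linalg.norm((np.eye(3)-np.outer(v,v))@(X-c)) for c,v in (ray(d,p) for d,p in dp))
def proj(d,X):
    q=d["mtx"]@(d["R"]@np.asarray(X)+d["t"]); return q[:2]/q[2]
def snap(n,name):
    d=get_image(n); np.savez(name+".npz",**d); cv2.imwrite(f"pics/{name}.png",d["img"][:,:,::-1]); return d
def load(name): return dict(np.load(name+".npz"))
def down(yaw,pitch=0):
    """tool x down; y of tool along heading yaw (world), jaws (z) perpendicular -> grips a bar lying along heading"""
    y=np.array([np.cos(yaw),np.sin(yaw),0]);x=np.array([0,0,-1.]);z=np.cross(x,y)
    return np.column_stack([x,y,z])
E
python3 - <<'E'
from h import *
t=load("top0")
for n,p,z in [("arbor shank end",(267,238),.045),("arbor nose",(258,195),.045),("stand",(334,195),.05),("vee",(394,195),.06)]: print(n,onz(t,p,z).round(3))
for y in (0,np.pi):
    q=bot.inverse_kinematics([.55,0.02,.36],down(y)); print(y,q)
bot.movep([.52,0.02,.38],down(np.pi) if 0 else down(0))
d=snap("wrist","w1"); o=bot.get_obs(); print(o["time_s"],o["joints"],d["mtx"][0,0],(-d["R"].T@d["t"]).round(3),d["R"].round(3).tolist())
E
```

```text
arbor shank end [0.515 0.199 0.045]
arbor nose [0.649 0.226 0.045]
stand [ 0.642 -0.01   0.05 ]
vee [ 0.635 -0.193  0.06 ]
0 [-8.91716987e-02  1.90966770e-01  1.40980949e+00 -4.44089210e-16
  1.54081640e+00  1.48162463e+00]
3.141592653589793 [-8.91716987e-02  1.90966770e-01  1.40980949e+00 -4.44089210e-16
  1.54081640e+00 -1.65996803e+00]
2.4833 [-9.55316113e-02  1.34746569e-01  1.43330146e+00 -2.37115623e-04
  1.57402031e+00  1.47625518e+00] 275.90185741225974 [0.586 0.019 0.542] [[-0.002, -1.0, 0.0], [-0.97, 0.002, 0.243], [-0.243, 0.0, -0.97]]
```

View pics/w1.png

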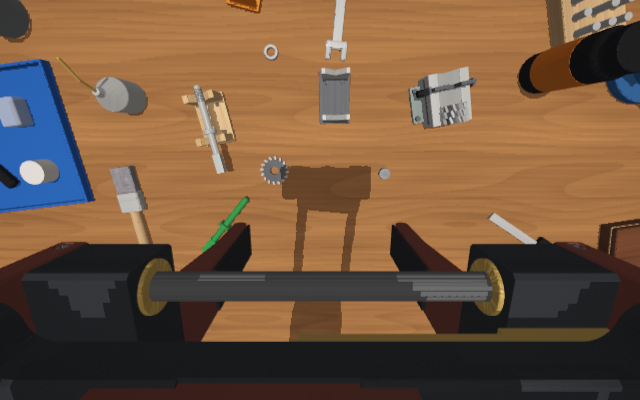

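The wrist view shows the arbor in the rack at (210,128), the stand at (335,95), the vee block and cutter at (441,97), and the green arbor at (228,225). Next I'll take closer stereo pairs.

```bash
python3 - <<'E'
from h import *
t=load("top0")
T=[]
for n,ys,c in [("a",(.25,.17),(.58,.212,.045)),("s",(.03,-.05),(.642,-.01,.05)),("v",(-.15,-.23),(.635,-.193,.06))]:
    row=[]
    for i,y in enumerate(ys):
        P=[.53,y,.17]
        if n=="a" and i==0: bot.movep(P,down(0))
        else: bot.move_linear(P,v=.2)
        d=snap("wrist",f"{n}{i}"); u=proj(d,c).round().astype(int); 
        x0=int(np.clip(u[0]-100,0,440));y0=int(np.clip(u[1]-75,0,250))
        row.append(cv2.resize(d["img"][y0:y0+150,x0:x0+200,::-1],(400,300),interpolation=cv2.INTER_CUBIC)); print(n,i,x0,y0,u)
    T.append(np.hstack(row))
cv2.imwrite("pics/m1.png",np.vstack(T[:2])); cv2.imwrite("pics/m2.png",T[2]); print(bot.get_obs()["time_s"])
E
```

```text
a 0 256 73 [356 148]
a 1 179 73 [279 148]
s 0 263 6 [363  81]
s 1 179 6 [279  81]
v 0 268 12 [368  87]
v 1 181 12 [281  87]
7.125
```

View pics/m1.png

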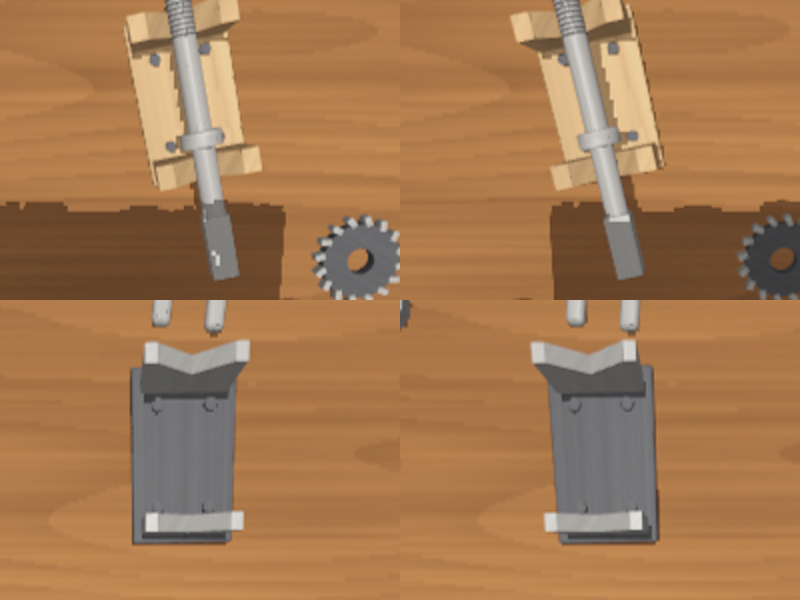

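View pics/m2.png

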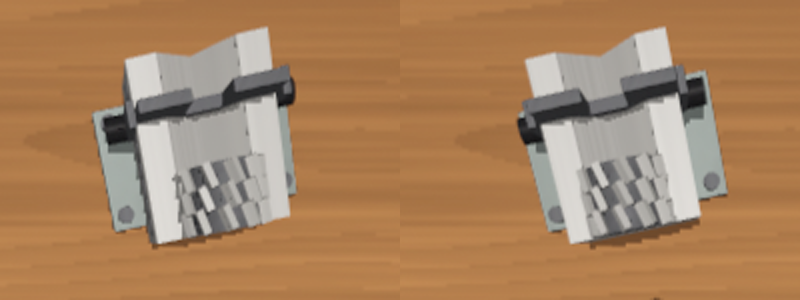

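The crops confirm the pieces. The grey arbor has its square shank at tile (222,245), and the steel stand's light vees are at (195,355) and (195,521). In the vee block the cutter is at the near end, and the dark stop is about 30–40 mm further on. Now I'll triangulate.

```bash
cat > meas.py <<'E'
from h import *
off=dict(a0=(256,73),a1=(179,73),s0=(263,6),s1=(179,6),v0=(268,12),v1=(181,12))
def px(n,p): return np.array([off[n][0]+(p[0]-.5)/2,off[n][1]+(p[1]-.5)/2])
def T(n,p0,p1):
    X,e=tri((load(n+"0"),px(n+"0",p0)),(load(n+"1"),px(n+"1",p1))); return X,e
if __name__=="__main__":
    # arbor axis: mid of low-saturation band per row between tile rows
    planes=[];lines=[]
    for n,xr in (("a0",(160,245)),("a1",(150,250))):
        d=load(n);hsv=cv2.cvtColor(d["img"],cv2.COLOR_RGB2HSV);pts=[]
        for r0,r1 in ((52,126),(160,196),(222,270)):
            for ty in range(r0,r1,2):
                r=int(off[n][1]+ty/2); cs=np.arange(off[n][0]+xr[0]//2,off[n][0]+xr[1]//2)
                g=cs[hsv[r,cs,1]<60]
                # expected band
                if len(g)<5: continue
                runs=np.split(g,np.where(np.diff(g)>1)[0]+1); run=max(runs,key=len)
                pts.append(((run[0]+run[-1])/2,r,len(run)))
        P=np.array(pts); ok=np.ones(len(P),bool)
        for _ in range(4):
            k=np.polyfit(P[ok,1],P[ok,0],1);res=P[:,0]-np.polyval(k,P[:,1]);ok=abs(res)<1
        print(n,"line",k.round(3),ok.sum(),len(P),"rms",res[ok].std().round(2),"w",np.median(P[:,2]))
        c,va=ray(d,(np.polyval(k,100),100));_,vb=ray(d,(np.polyval(k,210),210))
        nn=np.cross(va,vb);nn/=np.linalg.norm(nn);planes.append((nn,nn@c));lines.append(k)
    u=np.cross(planes[0][0],planes[1][0]);u*=np.sign(u[0]);u/=np.linalg.norm(u)
    A=np.array([planes[0][0],planes[1][0],[1,0,0]])
    p=np.linalg.solve(A,[planes[0][1],planes[1][1],.58]);print("axis at x=.58",p.round(4),"dir",u.round(4),"yaw",np.arctan2(u[1],u[0]))
    for nm,a,b in [("shank end top mid",(225.5,277.5),(629,278)),("collar mid top",(202,134),(598,134))]: print(nm,*[np.round(v,4) for v in T("a",a,(b[0]-400,b[1]))])
    for nm,a,b in [("near L",(152,521),(151,522)),("near R",(237,520),(236,520)),("far L",(152,352),(140,352)),("far R",(242,350),(229,350))]: print(nm,*[np.round(v,4) for v in T("s",a,b)])
    for nm,a,b in [("FL",(125,60),(125,60)),("FR",(268,27),(266,27)),("NR",(290,214),(300,214)),("NL",(152,244),(170,244))]: print(nm,*[np.round(v,4) for v in T("v",a,b)])
    # enlarged crops for checks
    o=[]
    for n,c in (("s0",(40,30,140,120)),("s1",(40,30,140,120)),("v0",(40,0,110,130)),("v1",(40,0,110,130))):
        d=load(n);x0,y0=off[n][0]+30,off[n][1]+(0 if n[0]=="v" else 10); o.append(cv2.resize(d["img"][y0:y0+125,x0:x0+130,::-1],(390,375) if 0 else (390,300),interpolation=cv2.INTER_CUBIC))
    cv2.imwrite("pics/m3.png",np.vstack([np.hstack(o[:2]),np.hstack(o[2:])]))
E
python3 meas.py
```

```text
a0 line [1.73000e-01 3.31775e+02] 78 79 rms 0.23 w 12.0
a1 line [2.3800e-01 2.4423e+02] 74 79 rms 0.23 w 12.0
axis at x=.58 [0.58   0.2109 0.047 ] dir [ 0.9795  0.201  -0.0129] yaw 0.20240574306967582
shank end top mid [0.5144 0.1981 0.0533] 0.0003
collar mid top [0.5886 0.2122 0.0486] 0.0002
near L [0.4715 0.0131 0.0943] 0.0002
near R [ 0.4722 -0.0272  0.0941] 0.0
far L [0.5522 0.0141 0.0904] 0.0
far R [ 0.5532 -0.0256  0.0915] 0.0
FL [ 0.6753 -0.1585  0.0506] 0.0
FR [ 0.6889 -0.2234  0.05  ] 0.0
NR [ 0.6072 -0.2395  0.0516] 0.0
NL [ 0.5929 -0.1732  0.0411] 0.0
```

The stand numbers are wrong because I forgot the 300-row offset of the lower tiles, so its pixels need correcting. The arbor is consistent: axis height about 47 mm, against 45 in the text.

```bash
python3 - <<'E'
from meas import *
for n,z,L in [("s",.059,[("near L",(152,221),(151,222)),("near R",(237,220),(236,220)),("far L",(152,52),(140,52)),("far R",(242,50),(229,50))]),
 ("v",.05,[("FL",(125,60),(125,60)),("FR",(268,27),(266,27)),("NR",(290,214),(300,214)),("NL",(153,244),(170,244))])]:
  for nm,a,b in L: print(nm,T(n,a,b)[0].round(4),onz(load(n+"0"),px(n+"0",a),z).round(4),onz(load(n+"1"),px(n+"1",b),z).round(4))
E
```

```text
near L [0.6093 0.013  0.0596] [0.6095 0.0129 0.059 ] [0.6091 0.0131 0.059 ]
near R [ 0.6099 -0.0273  0.0593] [ 0.61   -0.0274  0.059 ] [ 0.6099 -0.0273  0.059 ]
far L [0.6817 0.014  0.0577] [0.6813 0.0141 0.059 ] [0.6813 0.0137 0.059 ]
far R [ 0.682  -0.0258  0.0589] [ 0.682  -0.0258  0.059 ] [ 0.682  -0.0258  0.059 ]
FL [ 0.6753 -0.1585  0.0506] [ 0.6755 -0.1585  0.05  ] [ 0.6755 -0.1583  0.05  ]
FR [ 0.6889 -0.2234  0.05  ] [ 0.6889 -0.2234  0.05  ] [ 0.6889 -0.2234  0.05  ]
NR [ 0.6072 -0.2395  0.0516] [ 0.6072 -0.24    0.05  ] [ 0.6073 -0.2395  0.05  ]
NL [ 0.5929 -0.1736  0.043 ] [ 0.593 -0.173  0.05 ] [ 0.593 -0.175  0.05 ]
```

View pics/m3.png

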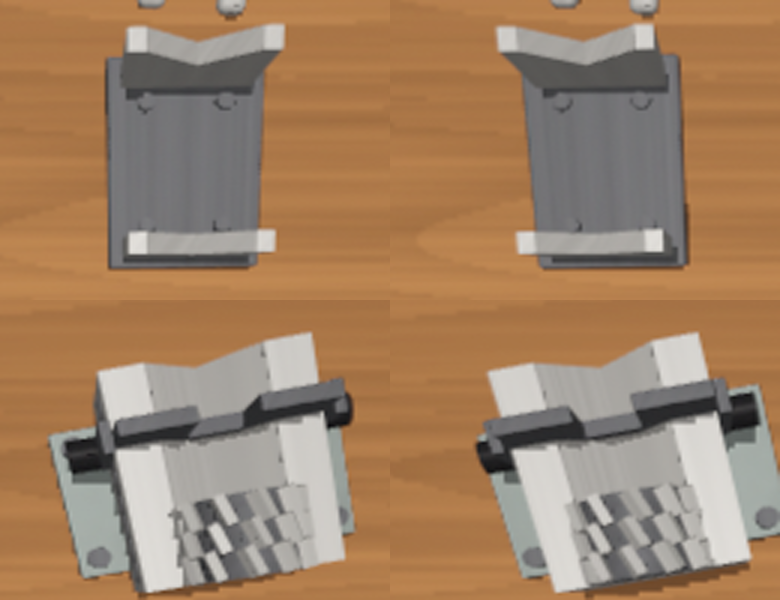

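The stand's centre is about (0.6457,-0.0066), yaw 0.017, with its vee tops at 59 mm and 72 mm apart, which matches the text. The vee block is 84×66 mm with its top at 50 mm, also as given; its origin is about (0.6118,-0.2052), yaw 0.202. I'll grip the arbor at (0.531,0.2015).

```bash
python3 - <<'E'
from h import *
y=.2024;R=down(y);u=np.array([np.cos(y),np.sin(y),0])
end=np.array([.5144,.1975,0]); g=end+.017*u; g[1]=.2109+np.tan(y)*(g[0]-.58); print(g)
effector.set_gripper(.04,force=60)
bot.movep([g[0],g[1],.12],R)
d=snap("wrist","g0"); bot.move_linear([g[0],g[1],.026],v=.12)
print("before",bot.get_obs()["force"],bot.get_obs()["eef_pos"])
effector.set_gripper(0,force=60)
o=bot.get_obs();print("grip",o["force"],o["wrist_torque"],o["finger_gap"],o["eef_pos"])
bot.move_linear([g[0],g[1],.041+.001],v=.05); bot.move_linear([g[0],g[1],.12],v=.15);bot.wait(.2)
o=bot.get_obs();print("lift",o["force"],o["wrist_torque"],o["finger_gap"],o["eef_pos"],o["time_s"])
d=snap("wrist","g1")
cv2.imwrite("pics/g.png",np.hstack([load(n)["img"][:,160:480,::-1] for n in("g0","g1")]))
E
```

```text
[0.53105298 0.20085559 0.        ]
before [ 0.34490685  0.1820215  -0.39432888] [0.53166763 0.20091521 0.02651215]
grip [-0.11229783  0.78294505  2.8823629 ] [0.19153888 0.02267186 0.04934668] 0.01363362155577569 [0.53128311 0.20111036 0.02637049]
lift [-0.16499989  0.45265337 -2.43010834] [-0.0350752   0.04902561 -0.02186421] 0.013506962081834144 [0.5301228  0.20059596 0.11875365] 12.4417
```

View pics/g.png

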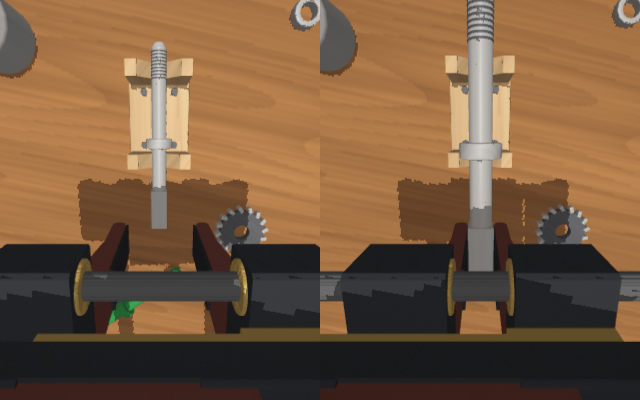

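Arbor gripped at a 13.5 mm gap and lifted. It shows as straight and centred in the jaws in g.png, column 480, collar at (480,150). Moving to the stand-off in front of the bore.

```bash
cat >> h.py <<'E'
def avg(n=8,dt=.02):
    L=[]
    for _ in range(n): L.append(bot.get_obs()); bot.wait(dt)
    m=lambda k:np.mean([o[k] for o in L],0)
    return m("eef_pos"),m("force"),m("wrist_torque"),L[-1]
E
python3 - <<'E'
from h import *
print("held",*[v.round(4) for v in avg(5)[:3]])
y=.202;R=down(y);u=np.array([np.cos(y),np.sin(y),0]);O=np.array([.6118,-.2052,0])
p=O-.163*u
bot.movep([p[0],p[1],.12],R); bot.move_linear([p[0],p[1],.041],v=.12);bot.wait(.2)
e,f,t,o=avg();print("at",p,e.round(4),f.round(2),t.round(3),o["time_s"],o["orientation"])
d=snap("wrist","t0");s=snap("scene","t0s");tp=snap("top","t0t")
c=proj(s,O+[0,0,.06]).astype(int)
print(proj(d,O+[0,0,.06]),proj(d,O-.03*u+[0,0,.06]),c)
a=cv2.resize(d["img"][0:220,230:450,::-1],(440,440),interpolation=cv2.INTER_CUBIC)
b=cv2.resize(s["img"][c[1]-55:c[1]+55,c[0]-45:c[0]+45,::-1],(360,440),interpolation=cv2.INTER_CUBIC)
cv2.imwrite("pics/t0m.png",np.hstack([a,b]))
E
```

```text
held [0.5304 0.2007 0.119 ] [-0.0327 -0.0824 -1.408 ] [ 0.0078  0.0595 -0.0094]
at [ 0.45211423 -0.23790254  0.        ] [ 0.4526 -0.2382  0.0417] [ 0.   -0.02 -1.68] [ 0.022  0.078 -0.011] 15.3333 [[ 9.49272081e-04  9.79667637e-01  2.00625074e-01]
 [-6.61046876e-04  2.00625736e-01 -9.79667738e-01]
 [-9.99999331e-01  7.97348654e-04  8.38054640e-04]]
[ 318.17606349 -106.2519957 ] [318.37181276 -23.23997279] [235 193]
```

View pics/t0m.png

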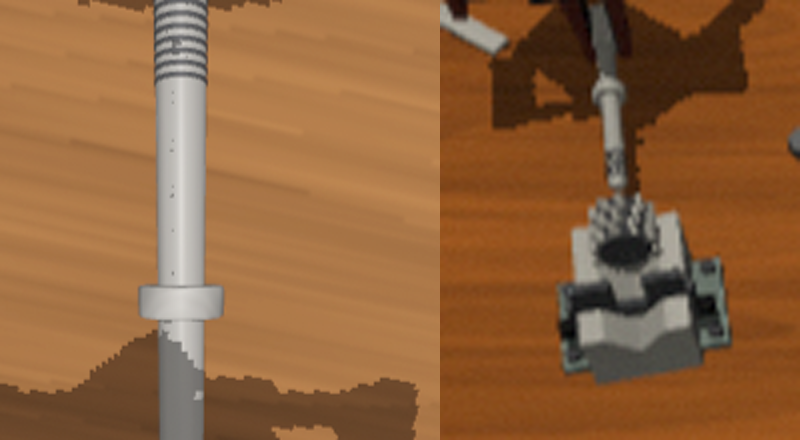

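The wrist crop shows the arbor axis at about column 320.5, while the TCP line projects to 318.2. That suggests a lateral camera bias of about 1 mm. I'll quantify it from the before- and after-grip pictures, and compare the scene view too.

```bash
python3 - <<'E'
from h import *
def mid(n,rows,lo,hi):
    d=load(n);s=cv2.cvtColor(d["img"],cv2.COLOR_RGB2HSV)[:,:,1].astype(float);out=[]
    for r in rows:
        c=np.arange(lo,hi)[s[r,lo:hi]<60]
        runs=np.split(c,np.where(np.diff(c)>1)[0]+1);q=max(runs,key=len);out.append((r,(q[0]+q[-1])/2,len(q)))
    return d,np.array(out)
y=.2024
for n,rows,xyz,y in [("g0",range(85,215,8),[.53105,.20086,.045],.2024),("g1",range(45,140,8),[.5304,.2007,.138],.2024),("t0",range(45,135,8),[.4526,-.2382,.0607],.202)]:
    d,m=mid(n,rows,300,345);u=np.array([np.cos(y),np.sin(y),0])
    k=np.polyfit(m[:,0],m[:,1],1);a=proj(d,xyz+.02*u);b=proj(d,xyz+.09*u)
    for q in (a,b): print(n,"pred",q.round(2),"seen col",np.polyval(k,q[1]).round(2),"w",np.median(m[:,2]))
# scene: saturation mask midlines for arbor
s=load("t0s");u=np.array([np.cos(.202),np.sin(.202),0]);E=np.array([.4526,-.2382,.0607])
for L in (50,72,85,110,130,133): print("scene arbor pred",L,proj(s,E+L*1e-3*u).round(2))
O=np.array([.6118,-.2052,.06]);print("far bore pred",proj(s,O+.018*u).round(2),"block end top L/R",[proj(s,O+[0,0,-.01]+.072*u+k*np.array([-u[1],u[0],0])).round(2) for k in(.033,-.033)])
sc=s["img"][130:260,180:290];cv2.imwrite("pics/sc.png",cv2.resize(sc[:,:,::-1],None,fx=5,fy=4.6,interpolation=cv2.INTER_CUBIC))
E
```

```text
g0 pred [318.68 185.48] seen col 318.57 w 14.0
g0 pred [318.39 101.02] seen col 318.4 w 14.0
g1 pred [319.37 217.37] seen col 320.2 w 24.5
g1 pred [319.1   78.58] seen col 320.07 w 24.5
t0 pred [319.65 217.42] seen col 320.07 w 24.5
t0 pred [319.41  78.87] seen col 320.04 w 24.5
scene arbor pred 50 [232.24 158.64]
scene arbor pred 72 [232.84 165.17]
scene arbor pred 85 [233.19 169.1 ]
scene arbor pred 110 [233.9  176.81]
scene arbor pred 130 [234.48 183.14]
scene arbor pred 133 [234.56 184.1 ]
far bore pred [236.21 199.92] block end top L/R [array([252.66, 218.5 ]), array([224.76, 223.34])]
```

View pics/sc.png

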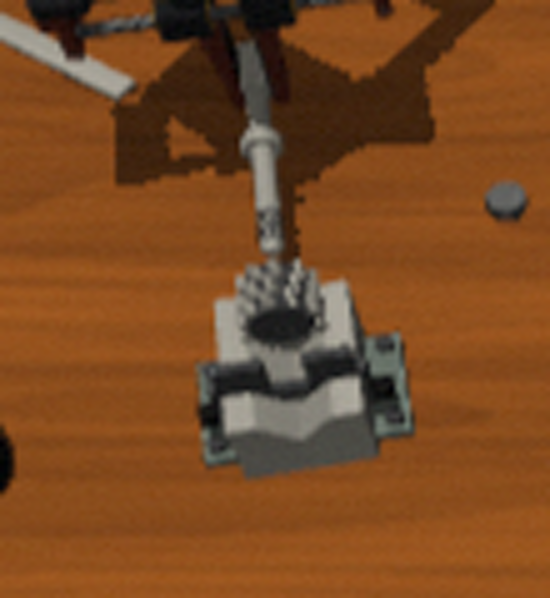

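The scene view agrees within about 0.5 mm. The nose tip is seen at (234.4,183.7) against a predicted (234.5,184), and the cutter's far face centre at (236,200.6) against (236.2,199.9). The lateral camera bias is only about 0.35 mm. I'll thread in small guarded steps.

```bash
cat > thread.py <<'E'
from h import *
import sys
y=.202;u=np.array([np.cos(y),np.sin(y),0]);l=np.array([-u[1],u[0],0]);O=np.array([.6118,-.2052,.041])+.0003*l
f0=avg(6)[1]
def at(n): return O+(n-133)*1e-3*u      # n = nose position along block, mm
def F(k=3):
    L=[]
    for _ in range(k): L.append(bot.get_obs()["force"]); bot.wait(.01)
    f=np.mean(L,0)-f0; return np.array([f@u,f@l,f[2]])
log=[];n=-30.
def go(to,step,v,axmax,latmax=6):
    global n
    while n<to-1e-6:
        n=min(to,n+step); bot.move_linear(at(n),v=v); f=F(); log.append((round(n,1),*f.round(1)))
        if -f[0]>axmax or np.hypot(f[1],f[2])>latmax: return False
    return True
try:
    ok=go(-17,13,.05,3) and go(12,2.9,.04,4) and go(48,6,.05,5,9)
    if ok:
        ok=go(105,.8,.03,7.,12)
    print("stopped" ,n,"through" if ok else "threshold")
finally:
    for r in log[:14]+log[-25:]: print(*r)
    e,f,t,o=avg(4);print(e.round(4),(f-f0).round(2),t.round(3),o["time_s"],"nose by eef",((e-O)@u*1e3+133).round(2))
E
python3 thread.py
```

```text
stopped 88.79999999999986 threshold
-17 0.2 0.2 0.4
-14.1 -0.2 0.4 0.2
-11.2 -0.4 -0.1 0.1
-8.3 0.2 0.0 -0.0
-5.4 0.2 0.1 -0.3
-2.5 0.1 -0.5 -0.2
0.4 -0.4 -0.2 -0.2
3.3 -0.2 0.3 -0.4
6.2 -0.2 0.0 0.3
9.1 0.2 0.2 -0.0
12 0.2 0.4 0.7
18 -0.3 0.3 -0.1
24 -0.2 -0.3 -0.9
30 -0.4 -0.4 -0.4
69.6 -1.1 0.3 -0.1
70.4 -1.5 0.2 0.0
71.2 -1.7 0.6 -0.2
72.0 -1.5 0.4 0.1
72.8 -1.9 0.4 -0.2
73.6 -1.2 0.4 -0.1
74.4 -1.5 0.8 0.0
75.2 -1.6 0.8 0.2
76.0 -1.1 0.4 0.6
76.8 -1.5 0.3 0.2
77.6 -1.9 0.6 0.3
78.4 -1.6 0.4 -0.1
79.2 -1.9 1.1 -0.2
80.0 -1.0 0.4 -0.0
80.8 -1.8 0.6 -0.6
81.6 -1.8 0.7 -0.3
82.4 -1.9 0.8 -0.1
83.2 -1.5 0.6 0.6
84.0 -1.4 0.4 -0.2
84.8 -1.2 -0.3 -0.1
85.6 -1.9 0.5 -0.5
86.4 -1.5 0.4 0.1
87.2 -3.9 0.3 0.4
88.0 -6.0 -0.7 1.8
88.8 -9.0 -1.1 3.3
[ 0.5665 -0.214   0.0408] [-8.86 -3.15  3.17] [-0.434  1.257 -0.038] 34.6083 nose by eef 86.83
```

The cutter slid at about 1.5 N, then the force climbed steadily to 9 N with the arm halted. That means it is hard up, with the stop at about 45 mm, within the stated 24–58. I'll top up to 10 N, ease off the axial load, and lift.

```bash
cat > lift.py <<'E'
from h import *
y=.202;u=np.array([np.cos(y),np.sin(y),0]);l=np.array([-u[1],u[0],0]);O=np.array([.6118,-.2052,.041])+.0003*l
f0=np.array([0,-.02,-1.68]); at=lambda n:O+(n-133)*1e-3*u
def rep(s):
    e,f,t,o=avg(4,.01);f=f-f0;print(s,"ax/lat/z",(f@u).round(2),(f@l).round(2),f[2].round(2),"tau",t.round(2),"eef",e.round(4),round(o["time_s"],2));return e,f
bot.move_linear(at(89.1),v=.03);bot.wait(.3);e,f=rep("press")
bot.move_linear(at(87.2),v=.03);rep("ease")
p=at(87.2);p[2]=.045;bot.move_linear(p,v=.03);rep("up4")
p[2]=.06;bot.move_linear(p,v=.05);rep("up19")
p[2]=.115;bot.move_linear(p,v=.1);rep("up")
s=snap("scene","l0s");d=snap("wrist","l0")
t0=load("t0");E=np.array([.4526,-.2382,.0607])
for r in(142.5,159): print("collar L",((onz(t0,(320,r),.0717)-E)@u).round(4))
c=proj(s,p+.08*u).astype(int);print(c)
b=cv2.resize(s["img"][c[1]-60:c[1]+50,c[0]-50:c[0]+50,::-1],(400,440),interpolation=cv2.INTER_CUBIC)
a=cv2.resize(d["img"][0:220,220:420,::-1],(400,440),interpolation=cv2.INTER_CUBIC)
cv2.imwrite("pics/l0m.png",np.hstack([a,b]))
E
python3 lift.py
```

```text
press ax/lat/z -9.23 -0.76 3.64 tau [-0.47  1.36 -0.07] eef [ 0.5665 -0.214   0.0408] 35.2
ease ax/lat/z -5.23 -1.39 1.3 tau [-0.29  0.79 -0.02] eef [ 0.5665 -0.2143  0.041 ] 35.48
up4 ax/lat/z -4.43 -0.53 -3.04 tau [-0.22  0.95 -0.02] eef [ 0.5664 -0.2138  0.0447] 35.8
up19 ax/lat/z -5.24 -0.01 -1.02 tau [-0.16  1.09 -0.  ] eef [ 0.5666 -0.2141  0.0604] 36.28
up ax/lat/z -0.07 -0.08 -2.19 tau [-0.05  0.24  0.02] eef [ 0.5669 -0.214   0.1148] 37.02
collar L 0.0603
collar L 0.0526
[232 192]
```

View pics/l0m.png

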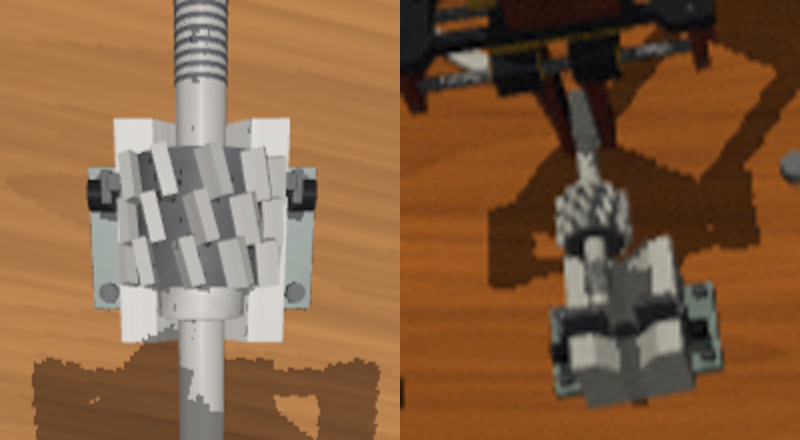

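The cutter is lifted on the arbor and tight against the collar (wrist tile, cutter rows 145–290 and collar at 290–318). It is clear of the block. Next: carry it to the stand with the nose slightly up, level it, and lower under guard.

```bash
cat > lay.py <<'E'
from h import *
def tilt(y,p):
    h=np.array([np.cos(y),np.sin(y),0]);k=np.array([0,0,1.]);Y=np.cos(p)*h+np.sin(p)*k;X=np.sin(p)*h-np.cos(p)*k
    return np.column_stack([X,Y,np.cross(X,Y)])
y=.017;u=np.array([np.cos(y),np.sin(y),0]);l=np.array([-u[1],u[0],0])
S=np.array([.6457,-.0066,0])+.0003*l; p=S-.0757*u
o=bot.get_obs()
bot.move_linear([*o["eef_pos"][:2],.125],v=.1,orientation=tilt(.202,.06))
bot.move_linear([p[0],p[1],.115],v=.12,orientation=tilt(y,.06))
bot.move_linear([p[0],p[1],.07],v=.1,orientation=tilt(y,0)); bot.wait(.2)
e,f,t,o=avg(4,.01);print("above",e.round(4),f.round(2),t.round(2),o["time_s"])
z=.037;bot.move_linear([p[0],p[1],z],v=.06)
while z>.026:
    f=np.mean([(bot.wait(.01),bot.get_obs()["force"])[1] for _ in range(4)],0); print(round(z,4),f.round(1))
    if f[2]>1.5 or np.hypot(*f[:2])>6: break
    z-=.0008; bot.move_linear([p[0],p[1],z],v=.03)
e,f,t,o=avg(4,.01);print("down",e.round(4),f.round(2),t.round(2),o["time_s"])
s=snap("scene","p0s");d=snap("wrist","p0");c=proj(s,S+[0,0,.05]).astype(int)
b=cv2.resize(s["img"][c[1]-60:c[1]+50,c[0]-50:c[0]+50,::-1],(400,440),interpolation=cv2.INTER_CUBIC)
a=cv2.resize(d["img"][0:220,220:420,::-1],(400,440),interpolation=cv2.INTER_CUBIC)
cv2.imwrite("pics/p0m.png",np.hstack([a,b]))
E
python3 lay.py
```

```text
above [ 0.5704 -0.0076  0.0707] [ 0.44 -0.11 -3.86] [0.02 0.23 0.01] 40.0667
0.037 [ 0.1 -0.1 -3.6]
0.0362 [-0.4  0.2 -3.6]
0.0354 [ 0.1  0.  -3.7]
0.0346 [ 0.  -0.4 -3.3]
0.0338 [-0.2  0.  -3.9]
0.033 [ 0.   0.4 -3.8]
0.0322 [-0.1  0.6 -2.8]
0.0314 [-0.4  1.  -0.8]
0.0306 [-1.5  1.6  4.5]
down [ 0.5703 -0.0074  0.0311] [-1.38  1.66  5.24] [0.33 0.2  0.08] 43.1
```

View pics/p0m.png

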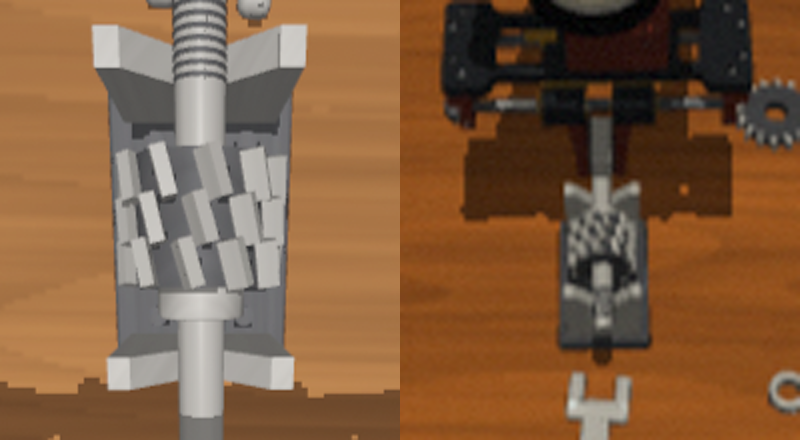

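The arbor lies in both vees, with the cutter between them and against the collar. Contact came at the expected height, about 31 mm at the TCP. Easing off, releasing and withdrawing.

```bash
python3 - <<'E'
from h import *
e=np.array([.5700,-.0076])
bot.move_linear([.5700,-.0076,.0314],v=.03)
effector.set_gripper(.045); o=bot.get_obs();print(o["force"],o["finger_gap"])
bot.move_linear([.5700,-.0076,.05],v=.05);bot.move_linear([.5700,-.0076,.15],v=.15);bot.wait(.5)
e,f,t,o=avg(4,.01);print(e.round(4),f.round(2),o["time_s"])
s=snap("scene","q0s");d=snap("wrist","q0");c=proj(s,[.6457,-.0066,.05]).astype(int)
b=cv2.resize(s["img"][c[1]-60:c[1]+50,c[0]-50:c[0]+50,::-1],(400,440),interpolation=cv2.INTER_CUBIC)
a=cv2.resize(d["img"][0:220,220:420,::-1],(400,440),interpolation=cv2.INTER_CUBIC)
cv2.imwrite("pics/q0m.png",np.hstack([a,b]))
E
```

```text
[ 0.16605318  0.18632784 -1.01759554] 0.044939925257927185
[ 0.5699 -0.0076  0.1498] [-0.11  0.18 -0.31] 46.0
```

View pics/q0m.png

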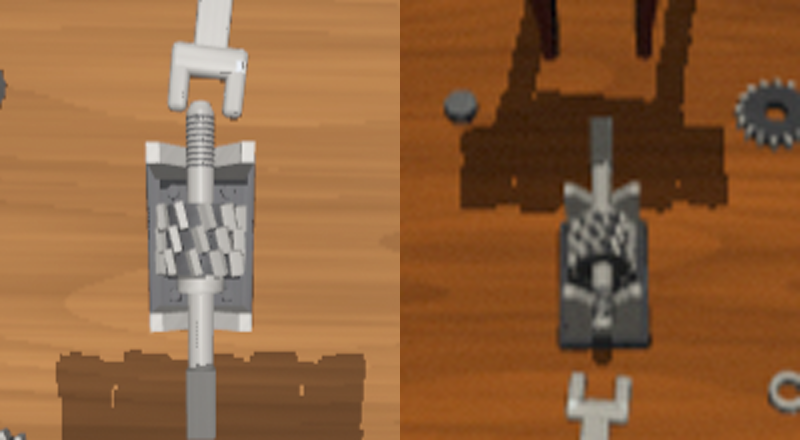

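The arbor rests in both vees, with the cutter midway and against the collar (tile (200,240)). The gripper is clear and the spanner has not moved. Handing in.

```bash
python3 -c "
from cell import bot
bot.sign_off()"
```

```text
the job is handed in; nothing more can be done
```

The cutter is loaded and the arbor is lying in the steel stand's two vees. I handed the job in at about 46 s of the 72 s allowed.

- **Threading:** I held the grey arbor by its square end at 60 N and threaded it through the bore with no measurable side load. The cutter slid at about 1.5 N, then came hard up against the end stop, which I put at about 45 mm. I pressed with about 9.2 N along the axis, measured, slightly under the 10 N asked.
- **Lifting:** I eased off the axial push before lifting, but about 5 N of it stayed on until the cutter cleared the stop. Readings stayed well under 20 N throughout.
- **Laying down:** I lowered the arbor into the stand until the vees took the load, at most about 9 N. I then let go and withdrew straight up.
- **Last pictures:** The arbor rests level in both vees, with the cutter hanging midway between them and still against the shoulder. The gripper was clear and reading about 0 N, and I saw nothing else in those views disturbed. They don't show the whole bench.
- **Disagreements:**
  - The wrist camera read the arbor's height as 47 mm against the stated 45 mm.
  - It was also off sideways by about 0.35 mm; I allowed for this.
  - My first stand measurement used a wrong pixel offset, which I corrected before moving.

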